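# Seat the white calibration tile in the colour reader's corner pocket

## Task

Using fingertips only, push the white-faced calibration tile straight across the colour reader's deck until it touches the long blue rail, then slide it along the rail, keeping it against the rail, into the corner pocket so that it covers the measuring window and sits flush against both the rail and the end stop. Only push it: never lift or tip it. Leave the green tile, the vial and the bottles, jar and beaker where they stand, and finish with the hand clear.

Things in the scene. Friction and masses are not known exactly. Their poses are not given: they have to be found in the camera images.
- reader: Colour reader: a fixed low white bench instrument with a flat grey deck, 220 (its x) x 340 (its y) x 45 mm high; it does not move when pushed. Origin: centre of its underside on the table. Its +x points away from the robot, towards the rail; its +y runs along the rail to the pocket. The deck has no rim on its other sides.
- rail_mid (a point): Point on the working face of the long blue rail (it faces the reader's -x), at deck level, at 85, 0, 45 mm in the reader's frame; same axes. The rail stands 14 mm above the deck, is 12 mm thick, runs from y = -142 to 162 mm in the reader's frame and takes a push of 20 N.
- stop_face (a point): Point on the working face of the blue end stop (it faces the reader's -y), at deck level, at 60, 150, 45 mm in the reader's frame; same axes. The stop is 14 mm high, spans x = 27 to 97 mm and takes a push of 20 N.
- lip (a point): Mid-length of the inner face (facing the rail) of the short blue lip that closes the pocket on the robot's side, at deck level, at 31, 136, 45 mm in the reader's frame. Lip: 10 mm high, 8 mm thick, from y = 122 to 150 mm. The pocket between lip and rail is 54 mm wide and open only towards the reader's -y.
- seat (a point): Seat point of the pocket on the deck surface, at the centre of the black-ringed measuring window, 60, 125, 45 mm in the reader's frame; same axes as the reader. A tile fully home has its origin here (25 mm from the rail's face and 25 mm from the stop's face).
- white_tile: Calibration tile: black square plate, 50 x 50 mm (its x and y), 14 mm thick, corners rounded to 3 mm, 95 to 160 g, with a white ceramic top face. Lies loose on the deck, turned up to 0.35 rad, its centre 30 to 65 mm short of its place at the rail and 175 to 225 mm before the seat along the reader's y. Origin: centre of its underside. It slides under a few newtons, squares up on the rail when pushed over some width of its edge, and stays where it is left.
- green_tile: Second tile of the same size with a green face, standing on the deck's robot-side edge towards the pocket end. Not to be moved. Origin: centre of its underside.
- vial: Small amber vial with white cap, 22 mm in diameter, 45 mm high, on the deck's robot-side edge near the middle. Not to be moved. Origin: centre of its underside.
- amber_a: Amber bottle with paper label, 48 mm in diameter, 100 mm high, on the table beyond or beside the reader. Origin: centre of its underside.
- amber_b: Amber bottle with lime label, 48 mm in diameter, 100 mm high, on the table. Origin: centre of its underside.
- jar: White jar with lime label, 72 mm in diameter, 75 mm high, on the table. Origin: centre of its underside.
- red_cap: Clear bottle with red cap, 52 mm in diameter, 110 mm high, on the table. Origin: centre of its underside.
- beaker: Open glass beaker, 66 mm in diameter, 85 mm high, on the table. Origin: centre of its underside.
Mind the look-alikes: they are no part of the job. What is shaped like the white_tile but orange, pink or yellow is not meant.

How it is judged:
On the way, in this order (a step that is already met when the one before it is completed fails the run):
1. the white tile touches the rail (within 4 mm) while still at least 105 mm before the seat (x of white_tile in the frame of seat above -0.004 m and y of white_tile in the frame of seat below -0.105 m and z of white_tile in the frame of seat below 0.003 m), for 0.1 s.
2. the white tile is home in the pocket (x of white_tile in the frame of seat above -0.003 m and y of white_tile in the frame of seat above -0.003 m and z of white_tile in the frame of seat below 0.003 m), for 0.1 s.
At the end, for the whole second after the job is handed in: The white tile lies flat and at rest in the pocket, square to the rail within 0.08 rad, its underside centre within 3 mm of the seat point along the rail, across it and in height (all of step 2 and z of white_tile in the frame of seat above -0.003 m and x of white_tile in the frame of seat below 0.003 m and y of white_tile in the frame of seat below 0.003 m and angle between white_tile's own z axis and vertical below 0.06 rad and (angle between the x axis of white_tile and the x axis of seat, either way round below 0.08 rad or angle between the x axis of white_tile and the y axis of seat, either way round below 0.08 rad) and linear speed of white_tile below 0.01 m/s); the robot touches nothing.
It fails at once if the white tile is lifted more than 6 mm off the deck, or falls off it (z of white_tile in the frame of seat above 0.006 m or z of white_tile in the frame of seat below -0.006 m).
It fails at once if the white tile is tipped by more than 0.25 rad (angle between white_tile's own z axis and vertical above 0.25 rad).
It fails at once if the white tile is moved along towards the pocket (nearer than 105 mm to the seat along the rail) more than 8 mm off the rail (y of white_tile in the frame of seat above -0.105 m and x of white_tile in the frame of seat below -0.008 m).
It fails at once if a bystander is moved more than 15 mm or tipped (distance of any of amber_a, amber_b, jar, red_cap, beaker, green_tile, vial from where it was at the start of the episode above 0.015 m or angle between any of amber_a, amber_b, jar, red_cap, beaker, green_tile, vial's own z axis and vertical above 0.3 rad).
It also fails if it takes over 51 s, if anything falls off the work surface, if the arm or the gripper's body presses on something with over 40 N, if the wrist force passes 120 N, or if a joint passes its speed limit or range.

## Robot

A 6-joint arm with a two-finger parallel gripper is mounted at the origin on the work surface. World frame = base frame: x ahead of the robot, y to its left, z up, the work surface at z = 0. Lengths are in m, angles in rad, forces in N, time in s.
With the tool pointing down it reaches from about 0.325 to 0.9 m from the base axis. Payload 6.1 kg.
Tool frame: the origin (TCP) lies midway between the tips of the shut fingers; the grasp point (between the pads) lies 19 mm behind it; z points along the fingers, y is the direction in which the jaws open and shut (so a half turn about z gives the same grasp; the last joint's range is limited). The gripper opens to 87 mm and grips with 3 to 60 N. Pads are 19 mm wide; open, the fingers measure 117 mm over their backs; the gripper's body (75 mm by 190 mm) begins 51 mm behind the grasp point.
Start: joints at [-1.27, 0.22, 1.526, -0, 1.395, -0.126], TCP at [0.259, -0.569, 0.223] pointing down, gripper open.
Joint ranges: [-2.98, 2.98], [-0.91, 2.08], [0.09, 2.57], [-1.24, 4.39], [0.2, 2.65], [-2.68, 2.68]. Speed limits (rad/s): [2.57, 2.57, 3.01, 3.14, 3.14, 3.14].

## Interface

Orientations are given as a 3x3 rotation matrix whose columns are the frame's x, y, z axes.
In Python, from workcell import * gives the robot as it stands. The module is installed in compiled form; this text tells all that it offers.
- The arm moves only by the tool carry_out, never from a script. Its argument "increments" is a list of rows, each a list of 7 numbers: the finger opening in m, from 0 to 0.087, then the shift along the tool's x, y, z in m, then the turn, a rotation vector about the tool's x, y, z in degrees. In form: [[grip, x, y, z, rx, ry, rz], ...]. A call has 1 to 20 rows; each row is the pose to reach, as a shift and turn from the pose commanded when the call began, along the tool's axes at that moment; what a row does not reach only later rows make up. A row lasts 1/8 s, in which the tool goes at most 62.5 mm and 10.7 degrees, less where a joint would pass 70% of its speed; a pose out of reach is approached as far as the arm can. A call with a gripper value outside its range is refused whole. The fingers move at their own pace and stop on an object; the grip force is fixed at half the most. Time passes only in rows, so rows that repeat a pose let the fingers close. It gives the time, the measured TCP pose, the force and the opening at its end, in the units of the state.
- sense(): the state, without advancing time (a new reading comes with each control period).
- snapshot(name): name is "scene" or "side" or "wrist"; returns a dict with "image" (400x640x3 uint8, red, green, blue), "depth" (400x640 float32, m along the optical axis (not along the pixel's ray), 0 where there is no reading), "K" (3x3 intrinsics, pixels), "rvec" (rotation vector, rad) and "tvec" (3), from world to camera coordinates, as OpenCV has them. Camera axes: x right, y down, z forward; pixel columns grow to the right and rows downward; lengths in m; the calibration is good to about 2 mm. A picture is of the moment at which its call begins.
- close_job(): hands the job in, once; it reports no verdict.
Trained networks look in the newest picture that a camera, given by its name, has taken for a name from the list of things; names that differ only in an ending like _2 or _b are one class to them, and where a whole thing is asked for, a point or a joint stands for the part that bears it (a point fixed in the world has none). Each returns a list of dicts, best first, with "p" (0 to 1); they miss things now and then, are a little off and sometimes report something else, mostly with a low value. They report only what shows in the picture. A call takes as long as a camera call. They do not tell look-alikes from the thing itself.
- look_for(camera, query): "xy" ([column, row] in pixels, amid what is visible of it).
- cut_out(camera, query): "pixels" (400x640 bool, what is visible of it) and "xy" ([column, row] in pixels, amid what is visible of it).
- place_of(camera, query): "xy" ([column, row] in pixels: a listed point, or the origin of a listed thing).
The state is a dict: "clock": time; "joints": joint angles; "qd": joint speeds; "joint_efforts": joint torques, N m; "tool_pos": TCP position; "tool_rot": TCP orientation; "wrist_force": force on the tool from outside, world axes, zero at the start; "moment": the same for the moment, N m; "gripper_width": finger opening in m.
Only numpy, scipy, OpenCV 4.12 (cv2) and the standard library are available. Lean on these libraries where they do the work, as an engineer would, in place of code of your own. Each camera call takes 0.05 s, during which the arm holds its last target. There are 200 camera calls.

## Working session

There is one attempt and no reset: what is moved stays moved. The work goes in short steps, Python scripts to look and compute and a tool call to move; the robot and the scene stay as the last step left them, time stands still between calls to the robot, and variables do not carry over. Pictures are saved under pics/ and viewed, about 8 in all and at most 12, crops included, and the job is handed in when it is done.

Besides the shell and the picture viewer there is one more tool, called after "Request:" as name([rows], argument=value, ...), one row to a line, values as JSON. carry_out: Moves the arm, as the interface text tells. Its arguments: {"type":"object","properties":{"increments":{"type":"array"}},"required":["increments"]}

```bash
mkdir -p pics; cat > h.py <<'E'
from workcell import *
import numpy as np, cv2
def cam(s):
    R=cv2.Rodrigues(np.array(s["rvec"],float))[0]; return np.array(s["K"]),R,np.array(s["tvec"],float).ravel()
def onplane(s,px,z):
    K,R,t=cam(s); px=np.atleast_2d(px).astype(float)
    d=(np.linalg.inv(K)@np.c_[px,np.ones(len(px))].T); d=R.T@d; c=-R.T@t
    return (c[:,None]+d*((z-c[2])/d[2])).T
def cloud(s):
    K,R,t=cam(s); D=s["depth"]; v,u=np.mgrid[:D.shape[0],:D.shape[1]]
    P=np.stack([(u-K[0,2])/K[0,0]*D,(v-K[1,2])/K[1,1]*D,D],-1)
    return (P-t)@R
def proj(s,P):
    K,R,t=cam(s); return cv2.projectPoints(np.atleast_2d(np.array(P,float)),R,t,K,None)[0].reshape(-1,2)
def save(n,im): cv2.imwrite("pics/"+n,im[...,::-1])
E
python3 - <<'E'
from h import *
np.set_printoptions(precision=4,suppress=True)
st=sense(); print(st["clock"],st["tool_pos"],st["tool_rot"],st["wrist_force"])
for c in ("scene","side"):
    s=snapshot(c); save(c+"0.png",s["image"])
    K,R,t=cam(s); print(c,"cam at",-R.T@t, "axis",R[2])
    for q,z in (("rail_mid",.045),("stop_face",.045),("lip",.045),("seat",.045),("reader",0),("white_tile",.045),("green_tile",.045),("vial",.045)):
        for r in place_of(c,q)[:2]: print(q,round(r["p"],2),np.round(r["xy"]),onplane(s,r["xy"],z)[0])
E
```

```text
0.0 [ 0.2585 -0.5683  0.2214] [[ 0.9103  0.414  -0.0006]
 [ 0.414  -0.9103  0.0018]
 [ 0.0002 -0.0019 -1.    ]] [ 0.27   -0.7609 -0.8407]
scene cam at [1.218  0.4872 1.2059] axis [-0.4444 -0.3545 -0.8227]
rail_mid 0.79 [353. 214.] [0.5828 0.0764 0.045 ]
stop_face 0.85 [407. 225.] [0.522 0.218 0.045]
lip 0.9 [403. 218.] [0.5083 0.1944 0.045 ]
seat 0.85 [397. 222.] [0.5291 0.1885 0.045 ]
seat 0.63 [239. 222.] [ 0.7997 -0.1655  0.045 ]
white_tile 0.71 [311. 144.] [ 0.4522 -0.1839  0.045 ]
white_tile 0.65 [338. 184.] [ 0.5235 -0.0232  0.045 ]
green_tile 0.68 [401. 188.] [0.4225 0.1329 0.045 ]
green_tile 0.23 [470. 300.] [0.6136 0.4628 0.045 ]
vial 0.51 [380. 172.] [0.4117 0.0515 0.045 ]
side cam at [ 0.4312 -0.9712  0.7653] axis [ 0.1595  0.8018 -0.5759]
rail_mid 0.95 [300. 192.] [0.588  0.0831 0.045 ]
stop_face 0.68 [271. 167.] [0.5187 0.2374 0.045 ]
lip 0.65 [263. 176.] [0.491  0.1852 0.045 ]
seat 0.83 [274. 176.] [0.5228 0.1817 0.045 ]
reader 0.96 [271. 211.] [0.5008 0.0646 0.    ]
white_tile 0.96 [296. 280.] [ 0.5263 -0.2637  0.045 ]
white_tile 0.71 [254. 281.] [ 0.4338 -0.2523  0.045 ]
green_tile 0.73 [238. 190.] [0.4122 0.1202 0.045 ]
vial 0.68 [239. 201.] [0.4123 0.0624 0.045 ]
```

```bash
python3 - <<'E'
import cv2
a=cv2.imread("pics/scene0.png")[90:310,200:500]; cv2.imwrite("pics/v1.png",cv2.resize(a,(795,583),interpolation=2))
a=cv2.imread("pics/side0.png"); cv2.imwrite("pics/v2.png",cv2.resize(a[110:340,130:430],(780,598),interpolation=2))
E
```

```text
(no output)
```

View pics/v1.png

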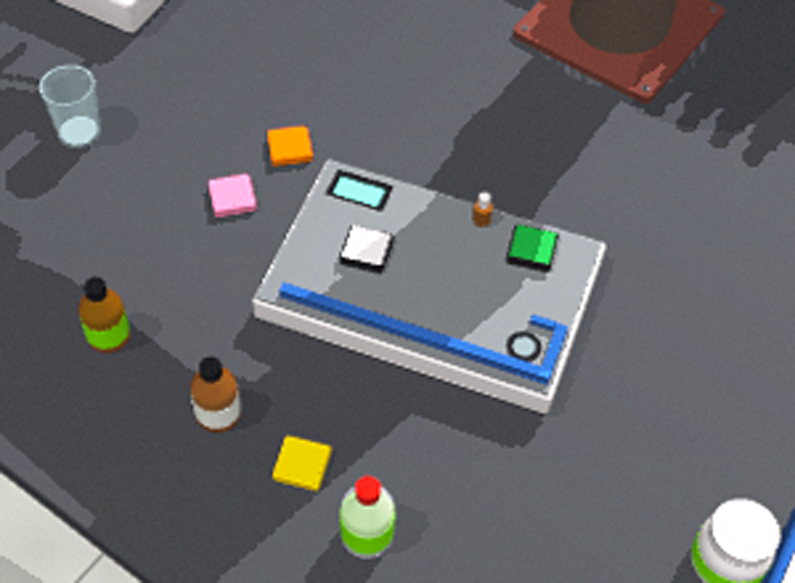

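View pics/v2.png

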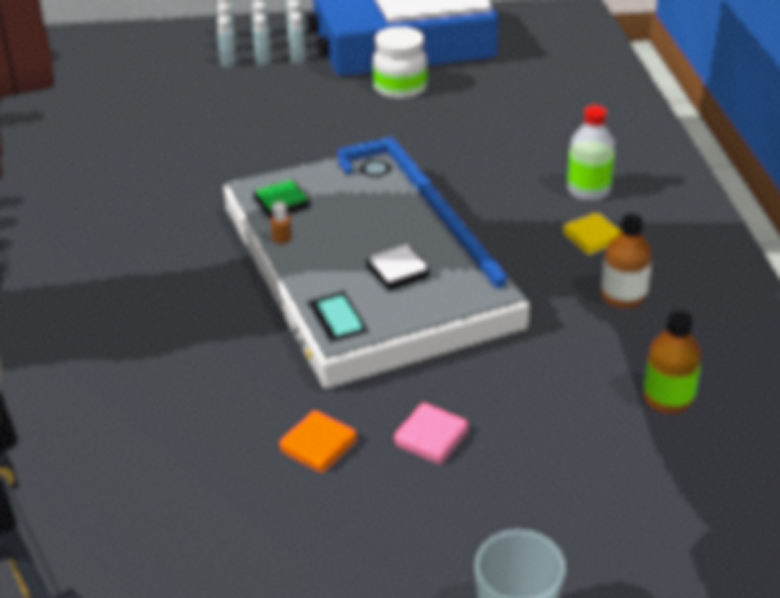

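The scene crop shows the white tile at full-image pixel (338,183), the pocket ring at (397,222), green tile at (401,183) and vial at (382,170). The orange, pink and yellow pads lie on the table. I'll fit the poses next.

```bash
cat >> h.py <<'E'
def fit(s,verbose=1):
    P=cloud(s); hsv=cv2.cvtColor(s["image"],cv2.COLOR_RGB2HSV); z=P[...,2]
    roi=(abs(P[...,0]-.5)<.25)&(abs(P[...,1]-.05)<.27)&(s["depth"]>0)
    deck=roi&(abs(z-.045)<.006)
    deck=cv2.morphologyEx(deck.astype(np.uint8),cv2.MORPH_OPEN,np.ones((3,3)))
    n,l,stt,_=cv2.connectedComponentsWithStats(deck); k=1+np.argmax(stt[1:,4])
    deck=l==k; D=P[deck]; r=cv2.minAreaRect(D[:,:2].astype(np.float32)); print("deck n",deck.sum(),"z",np.median(D[:,2]),"rect",np.round(r[0],4),np.round(r[1],4),r[2])
    blue=roi&(z>.04)&(z<.07)&(hsv[...,0]>100)&(hsv[...,0]<125)&(hsv[...,1]>130)
    white=roi&(z>.05)&(z<.068)&(hsv[...,1]<30)&(hsv[...,2]>150)
    n,l,stt,_=cv2.connectedComponentsWithStats(white.astype(np.uint8)); 
    if n>1:
        k=1+np.argmax(stt[1:,4]); W=P[l==k]; r2=cv2.minAreaRect(W[:,:2].astype(np.float32)); print("white n",len(W),"z",np.median(W[:,2]),np.round(r2[0],4),np.round(r2[1],4),r2[2])
    B=P[blue&(z>.052)]; print("blue n",len(B),"z",np.median(B[:,2]))
    return P,D,B,r
E
python3 - <<'E'
from h import *
np.set_printoptions(precision=4,suppress=True)
for c in ("scene","side"):
    s=snapshot(c); P,D,B,r=fit(s)
    vx,vy,x0,y0=cv2.fitLine(B[:,:2].astype(np.float32),cv2.DIST_HUBER,0,.01,.01).ravel(); print("rail dir",np.degrees(np.arctan2(vy,vx)),x0,y0)
    print(cv2.boxPoints(r))
E
```

```text
deck n 5050 z 0.04528124429247332 rect [0.5034 0.0504] [0.2187 0.3395] 15.9800443649292
white n 187 z 0.05977018855725086 [ 0.5238 -0.0217] [0.0605 0.0443] 19.61400032043457
blue n 620 z 0.05844189454348626
rail dir -73.24439 0.5948142 0.064141065
[[ 0.3515  0.1834]
 [ 0.445  -0.1429]
 [ 0.6552 -0.0827]
 [ 0.5618  0.2436]]
deck n 4660 z 0.04550305462829406 rect [0.4978 0.0477] [0.2166 0.3409] 15.732319831848145
white n 167 z 0.0599216183901766 [ 0.5262 -0.0199] [0.0459 0.0462] 18.776485443115234
blue n 418 z 0.05862156595618967
rail dir -72.68475 0.5876747 0.055511754
[[ 0.3473  0.1824]
 [ 0.4397 -0.1457]
 [ 0.6482 -0.087 ]
 [ 0.5558  0.2411]]
```

The reader's yaw is about 15.9° with its centre near (0.5006, 0.049). The tile is near (0.525, -0.021), turned about 3° from the reader's axes. I'll move over the deck with the yaw aligned and check with the wrist camera.

Request:
carry_out([
  [0.03,0,0,-0.06,0,0,0],
  [0.03,0.42,-0.411,-0.108,0,0,8.6],
  [0.03,0.42,-0.411,-0.108,0,0,8.6],
  [0.03,0.42,-0.411,-0.108,0,0,8.6],
  [0.03,0.42,-0.411,-0.108,0,0,8.6],
  [0.03,0.42,-0.411,-0.108,0,0,8.6],
  [0.03,0.42,-0.411,-0.108,0,0,8.6],
  [0.03,0.42,-0.411,-0.108,0,0,8.6],
  [0.03,0.42,-0.411,-0.108,0,0,8.6],
  [0.03,0.42,-0.411,-0.108,0,0,8.6],
  [0.03,0.42,-0.411,-0.108,0,0,8.6],
  [0.03,0.42,-0.411,-0.108,0,0,8.6],
  [0.03,0.42,-0.411,-0.108,0,0,8.6],
  [0.03,0.42,-0.411,-0.108,0,0,8.6],
  [0.03,0.42,-0.411,-0.108,0,0,8.6],
  [0.03,0.42,-0.411,-0.108,0,0,8.6],
])

```text
clock: 3.0
tool_pos: [0.4708, -0.0216, 0.3306]
tool_rot: [[0.962, 0.272, 0.0], [0.272, -0.962, -0.0], [0.0, 0.0, -1.0]]
wrist_force: [-0.3, -0.2, -1.0]
gripper_width: 0.03
```

```bash
python3 - <<'E'
from h import *
np.set_printoptions(precision=4,suppress=True)
s=snapshot("wrist"); save("wrist1.png",s["image"]); K,R,t=cam(s); print("cam",-R.T@t,R[2])
P,D,B,r=fit(s)
vx,vy,x0,y0=cv2.fitLine(B[:,:2].astype(np.float32),cv2.DIST_HUBER,0,.01,.01).ravel(); print("rail dir",np.degrees(np.arctan2(vy,vx)),x0,y0)
for q,z in (("rail_mid",.045),("stop_face",.045),("lip",.045),("seat",.045),("white_tile",.045)):
    for c in place_of("wrist",q)[:2]: print(q,round(c["p"],2),np.round(c["xy"]),onplane(s,c["xy"],z)[0])
E
```

```text
cam [ 0.537  -0.0029  0.4924] [-0.2412 -0.0683 -0.9681]
deck n 28479 z 0.044686980209329166 rect [0.5022 0.0497] [0.217  0.3378] 15.726852416992188
white n 1104 z 0.059036522563549416 [ 0.5275 -0.0205] [0.0464 0.047 ] 20.814470291137695
blue n 2780 z 0.05850226534307201
rail dir -72.96638 0.5872309 0.07053798
rail_mid 0.66 [272.  75.] [0.582  0.0742 0.045 ]
stop_face 0.82 [166.  94.] [0.5164 0.2115 0.045 ]
lip 0.91 [176. 115.] [0.4928 0.1943 0.045 ]
seat 0.7 [186.  93.] [0.5252 0.1857 0.045 ]
white_tile 0.93 [418. 217.] [ 0.4424 -0.1929  0.045 ]
white_tile 0.87 [441. 163.] [ 0.5313 -0.1964  0.045 ]
```

View pics/wrist1.png

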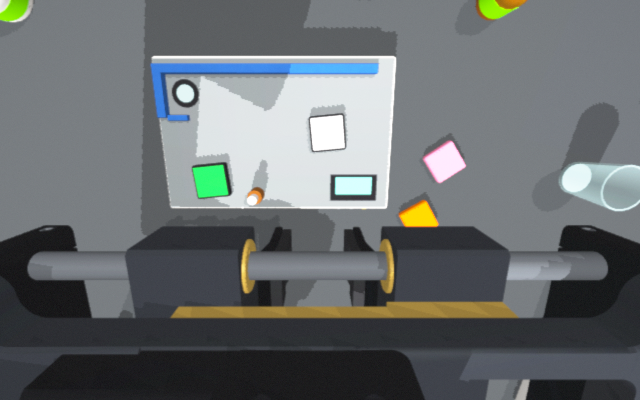

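The wrist view shows the white tile at (327,132), the window ring at (185,93), rail row 68, green tile at (211,181) and vial at (255,197). The ring agrees with the fitted reader pose (0.502, 0.0497, 15.8°). The tile sits at about (0.005, -0.0745) in the reader frame. I'll descend behind it, on the robot side.

Request:
carry_out([
  [0.03,0.0045,0.0143,0.05,0,0,0],
  [0.03,0.0045,0.0143,0.11,0,0,0],
  [0.03,0.0045,0.0143,0.17,0,0,0],
  [0.03,0.0045,0.0143,0.22,0,0,0],
  [0.03,0.0045,0.0143,0.25,0,0,0],
  [0.03,0.0045,0.0143,0.27,0,0,0],
  [0.03,0.0045,0.0143,0.28,0,0,0],
  [0.03,0.0045,0.0143,0.28,0,0,0],
])

```text
clock: 4.3
tool_pos: [0.4789, -0.0334, 0.0502]
tool_rot: [[0.962, 0.273, -0.001], [0.273, -0.962, 0.0], [-0.001, -0.001, -1.0]]
wrist_force: [-0.2, -0.4, 0.5]
gripper_width: 0.0302
```

```bash
python3 - <<'E'
from h import *
s=snapshot("side"); cv2.imwrite("pics/v4.png",cv2.resize(s["image"][150:290,190:360,::-1],(728,600),interpolation=2))
st=sense(); print(st["wrist_force"],st["joints"],st["tool_pos"])
E
```

```text
[-0.22827565  0.96662668  1.07577206] [-2.34025569e-01  7.81817080e-02  2.03540486e+00 -1.68265746e-05
  1.02750498e+00  1.05995336e+00] [ 0.47953063 -0.03351952  0.05101022]
```

View pics/v4.png

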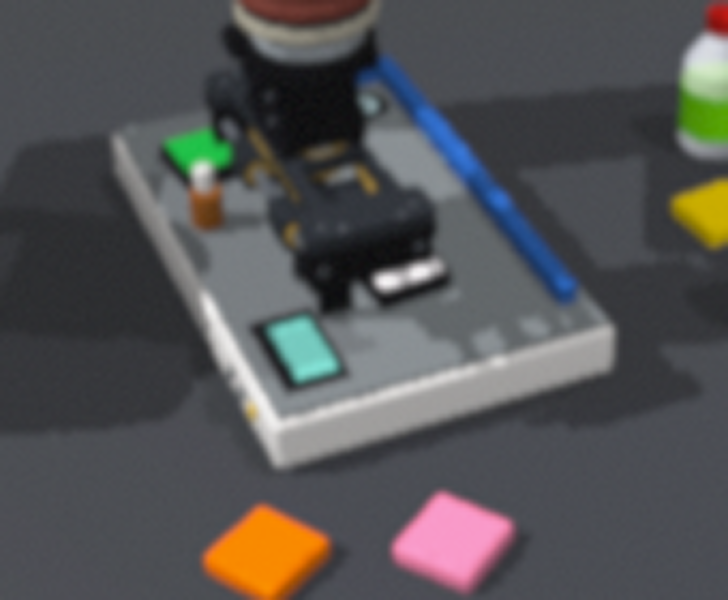

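The fingers stand just behind the tile on the robot side, clear of the vial and display. Now I'll push towards the rail.

Request:
carry_out([
  [0.03,0.006,0,0,0,0,0],
  [0.03,0.012,0,0,0,0,0],
  [0.03,0.018,0,0,0,0,0],
  [0.03,0.023,0,0,0,0,0],
  [0.03,0.028,0,0,0,0,0],
  [0.03,0.033,0,0,0,0,0],
  [0.03,0.038,0,0,0,0,0],
  [0.03,0.043,0,0,0,0,0],
  [0.03,0.048,0,0,0,0,0],
  [0.03,0.053,0,0,0,0,0],
  [0.03,0.057,0,0,0,0,0],
  [0.03,0.061,0,0,0,0,0],
  [0.03,0.063,0,0,0,0,0],
  [0.03,0.064,0,0,0,0,0],
])

```text
clock: 6.1
tool_pos: [0.5408, -0.016, 0.0506]
tool_rot: [[0.962, 0.273, -0.0], [0.273, -0.962, -0.0], [-0.0, 0.0, -1.0]]
wrist_force: [-0.8, -0.0, 1.6]
gripper_width: 0.0301
```

```bash
python3 - <<'E'
from h import *
s=snapshot("side"); save("side5.png",s["image"][150:290,190:360]); P,D,B,r=fit(s)
s=snapshot("scene");fit(s)
s=snapshot("wrist");fit(s)
st=sense(); print(st["wrist_force"],st["tool_pos"])
E
```

```text
deck n 3853 z 0.04538134719648161 rect [0.4983 0.0483] [0.2169 0.3414] 15.666738510131836
white n 49 z 0.060329049495846984 [ 0.5835 -0.0215] [0.0486 0.0179] 21.782520294189453
blue n 93 z 0.058699713613565734
deck n 2810 z 0.04517620630950698 rect [0.4721 0.1023] [0.1861 0.222 ] 15.373465538024902
white n 192 z 0.059694756832269096 [ 0.5765 -0.0086] [0.0459 0.045 ] 17.26030731201172
blue n 614 z 0.058316508511417064
deck n 50640 z 0.044648948174930786 rect [0.5679 0.0411] [0.0949 0.2844] 15.816709518432617
white n 7119 z 0.059083468685731715 [ 0.576  -0.0081] [0.045  0.0449] 15.876429557800293
blue n 11181 z 0.058674747582707014
[-0.00789675  0.11733341 -0.93535701] [ 0.54081173 -0.01595712  0.05056078]
```

Request:
carry_out([
  [0.03,0.001,0,0,0,0,0],
  [0.03,0.002,0,0,0,0,0],
  [0.03,0.003,0,0,0,0,0],
  [0.03,0.0035,0,0,0,0,0],
  [0.03,0.004,0,0,0,0,0],
  [0.03,0.0045,0,0,0,0,0],
  [0.03,0.0045,0,0,0,0,0],
])

```text
clock: 7.12
tool_pos: [0.5441, -0.015, 0.0505]
tool_rot: [[0.962, 0.273, -0.002], [0.273, -0.962, -0.0], [-0.002, -0.0, -1.0]]
wrist_force: [-5.6, -2.9, 4.2]
gripper_width: 0.0301
```

```bash
cat >> h.py <<'E'
def gap(s):
    "rail front face and tile faces in reader yaw axes, from wrist cloud"
    P=cloud(s); hsv=cv2.cvtColor(s["image"],cv2.COLOR_RGB2HSV); a=np.radians(15.8)
    ux=np.array([np.cos(a),np.sin(a)]); uy=np.array([-np.sin(a),np.cos(a)]); o=np.array([.502,.0497])
    q=P[...,:2]-o; X=q@ux; Y=q@uy; top=(abs(P[...,2]-.059)<.003)&(s["depth"]>0)
    b=top&(hsv[...,0]>100)&(hsv[...,0]<125)&(hsv[...,1]>130)&(X>.07)
    w=top&(hsv[...,1]<30)&(hsv[...,2]>150)&(X>.0)
    st=sense(); t=(np.array(st["tool_pos"])[:2]-o)
    near=b&(abs(Y-np.median(Y[w]))<.05)
    print("rail X edges near tile",np.percentile(X[near],[2,98]).round(4) if near.any() else None,"tile X",np.percentile(X[w],[1,50,99]).round(4),"Y",np.percentile(Y[w],[1,50,99]).round(4),"TCP",(t@ux).round(4),(t@uy).round(4),"F",(st["wrist_force"][:2]@ux).round(2),(st["wrist_force"][:2]@uy).round(2),"clock",st["clock"])
E
python3 - <<'E'
from h import *
s=snapshot("wrist");save("wrist6.png",s["image"]);gap(s);fit(s)
E
```

```text
rail X edges near tile [0.0847 0.0958] tile X [0.0374 0.0605 0.0813] Y [-0.0974 -0.0757 -0.0538] TCP 0.0228 -0.0737 F -5.19 -0.5 clock 7.175
deck n 26428 z 0.04466836392962335 rect [0.5413 0.0954] [0.0667 0.166 ] 15.804078102111816
white n 7170 z 0.059091070501873594 [ 0.5794 -0.0071] [0.0448 0.0449] 15.757888793945312
blue n 11106 z 0.05866695037968471
```

View pics/wrist6.png

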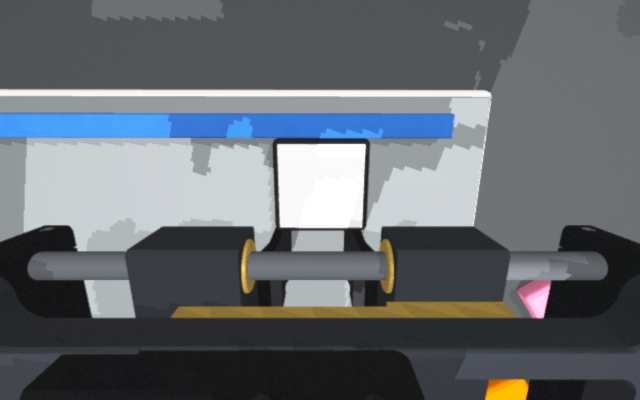

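The tile is square against the rail (gap about 0–1 mm, contact force 5 N), its centre near local (0.059, -0.076). I'll back off, rise, turn 90° and go to its -y side.

Request:
carry_out([
  [0.03,-0.01,0,0,0,0,0],
  [0.03,-0.025,0,-0.01,0,0,0],
  [0.03,-0.025,0,-0.05,0,0,0],
  [0.014,-0.02,0.01,-0.1,0,0,-9],
  [0.014,0,0.03,-0.1,0,0,-18],
  [0.014,0.0335,0.0485,-0.1,0,0,-27],
  [0.014,0.0335,0.0485,-0.1,0,0,-36],
  [0.014,0.0335,0.0485,-0.1,0,0,-45],
  [0.014,0.0335,0.0485,-0.1,0,0,-54],
  [0.014,0.0335,0.0485,-0.1,0,0,-63],
  [0.014,0.0335,0.0485,-0.1,0,0,-72],
  [0.014,0.0335,0.0485,-0.1,0,0,-81],
  [0.014,0.0335,0.0485,-0.1,0,0,-90],
  [0.014,0.0335,0.0485,-0.1,0,0,-90],
  [0.014,0.0335,0.0485,-0.1,0,0,-90],
])

```text
clock: 9.05
tool_pos: [0.5905, -0.0523, 0.1505]
tool_rot: [[-0.27, 0.963, 0.0], [0.963, 0.27, 0.0], [0.0, 0.0, -1.0]]
wrist_force: [-0.2, -0.4, 0.1]
gripper_width: 0.0139
```

```bash
python3 - <<'E'
from h import *
np.set_printoptions(precision=4,suppress=True)
s=snapshot("wrist");gap(s);fit(s)
a=np.radians(15.8);A=np.array([[np.cos(a),np.sin(a)],[-np.sin(a),np.cos(a)]])
s=snapshot("scene")
for q in ("amber_a","red_cap","jar","beaker"):
    for c in place_of("scene",q)[:2]: print(q,round(c["p"],2),c["xy"],A@(onplane(s,c["xy"],0)[0][:2]-[.502,.0497]))
E
```

```text
rail X edges near tile [0.0842 0.0958] tile X [0.0374 0.0595 0.0814] Y [-0.0982 -0.0753 -0.0536] TCP 0.0574 -0.1222 F 0.11 0.03 clock 9.1
deck n 47465 z 0.04471885687080925 rect [ 0.512  -0.0138] [0.2032 0.2072] 15.692814826965332
white n 2953 z 0.05909150811674869 [ 0.5798 -0.0073] [0.0451 0.045 ] 15.633148193359375
blue n 3380 z 0.05866272944444227
amber_a 0.94 [279.3, 245.7] [ 0.2336 -0.1635]
amber_a 0.69 [237.7, 219.3] [ 0.1981 -0.3149]
red_cap 0.97 [334.1, 291.4] [0.3062 0.0315]
red_cap 0.29 [406.6, 223.3] [0.0301 0.1498]
jar 0.56 [475.0, 302.0] [0.1982 0.3857]
beaker 0.88 [230.1, 140.2] [-0.0677 -0.4833]
```

Request:
carry_out([
  [0.014,0,0,0.04,0,0,0],
  [0.014,0,0,0.07,0,0,0],
  [0.014,0,0,0.09,0,0,0],
  [0.014,0,0,0.1,0,0,0],
  [0.014,0,0,0.1,0,0,0],
  [0.014,0.006,0,0.1,0,0,0],
  [0.014,0.012,0,0.1,0,0,0],
  [0.014,0.018,0,0.1,0,0,0],
  [0.014,0.025,0,0.1,0,0,0],
  [0.014,0.032,0.0005,0.1,0,0,0],
  [0.014,0.039,0.0005,0.1,0,0,0],
  [0.014,0.046,0.0005,0.1,0,0,0],
  [0.014,0.053,0.0005,0.1,0,0,0],
  [0.014,0.06,0.001,0.1,0,0,0],
  [0.014,0.06,0.001,0.1,0,0,0],
])

```text
clock: 11.22
tool_pos: [0.5747, 0.0065, 0.0503]
tool_rot: [[-0.274, 0.962, -0.001], [0.962, 0.274, 0.0], [0.001, -0.001, -1.0]]
wrist_force: [0.8, 0.0, 0.3]
gripper_width: 0.0137
```

```bash
python3 - <<'E'
from h import *
s=snapshot("wrist");save("wrist8.png",s["image"]);gap(s);fit(s)
E
```

```text
rail X edges near tile [0.0843 0.0958] tile X [0.0376 0.0595 0.0812] Y [-0.0461 -0.0235 -0.0031] TCP 0.0581 -0.0616 F -0.47 0.12 clock 11.275
deck n 71766 z 0.044682752270337966 rect [0.4914 0.0455] [0.1925 0.1338] 15.770721435546875
white n 7119 z 0.05912743165302948 [0.5659 0.0417] [0.0451 0.0443] 15.781060218811035
blue n 5792 z 0.05864794320163129
```

View pics/wrist8.png

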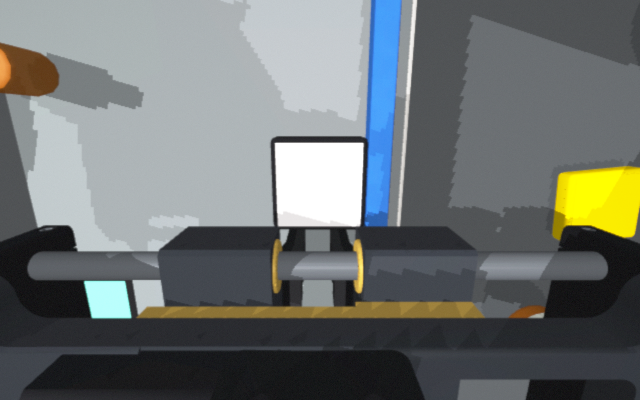

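The tile stays square and against the rail; about 150 mm remain. I'll continue to just short of the stop.

Request:
carry_out([
  [0.014,0.006,0,0,0,0,0],
  [0.014,0.014,0,0,0,0,0],
  [0.014,0.022,0,0,0,0,0],
  [0.014,0.03,0,0,0,0,0],
  [0.014,0.038,0,0,0,0,0],
  [0.014,0.046,0.0005,0,0,0,0],
  [0.014,0.054,0.0005,0,0,0,0],
  [0.014,0.062,0.0005,0,0,0,0],
  [0.014,0.07,0.0005,0,0,0,0],
  [0.014,0.078,0.0005,0,0,0,0],
  [0.014,0.086,0.0005,0,0,0,0],
  [0.014,0.094,0.001,0,0,0,0],
  [0.014,0.102,0.001,0,0,0,0],
  [0.014,0.11,0.001,0,0,0,0],
  [0.014,0.118,0.001,0,0,0,0],
  [0.014,0.125,0.001,0,0,0,0],
  [0.014,0.132,0.001,0,0,0,0],
  [0.014,0.138,0.001,0,0,0,0],
  [0.014,0.142,0.001,0,0,0,0],
  [0.014,0.142,0.001,0,0,0,0],
])

```text
clock: 13.78
tool_pos: [0.5372, 0.143, 0.0506]
tool_rot: [[-0.273, 0.962, -0.0], [0.962, 0.273, 0.0], [0.0, 0.0, -1.0]]
wrist_force: [-0.7, -0.3, 0.9]
gripper_width: 0.014
```

```bash
python3 - <<'E'
from h import *
s=snapshot("wrist");save("wrist9.png",s["image"]);gap(s);fit(s)
E
```

```text
rail X edges near tile [0.0716 0.0958] tile X [0.0375 0.0595 0.0812] Y [0.0946 0.1175 0.1384] TCP 0.0592 0.08 F 0.27 -0.92 clock 13.825
deck n 34606 z 0.04464154103336816 rect [0.4693 0.1672] [0.2164 0.0956] 15.65080451965332
white n 7175 z 0.059128163365431745 [0.5275 0.1777] [0.0453 0.0448] 15.420656204223633
blue n 6988 z 0.05857665826404665
```

Request:
carry_out([
  [0.014,0.002,0,0,0,0,0],
  [0.014,0.004,0,0,0,0,0],
  [0.014,0.005,0,0,0,0,0],
  [0.014,0.006,0,0,0,0,0],
  [0.014,0.007,0,0,0,0,0],
  [0.014,0.0075,0,0,0,0,0],
  [0.014,0.008,0,0,0,0,0],
  [0.014,0.008,0,0,0,0,0],
])

```text
clock: 14.82
tool_pos: [0.5351, 0.1504, 0.0506]
tool_rot: [[-0.273, 0.962, 0.0], [0.962, 0.273, 0.0], [0.0, 0.0, -1.0]]
wrist_force: [-0.1, -0.5, -0.3]
gripper_width: 0.0141
```

```bash
python3 - <<'E'
from h import *
s=snapshot("wrist");save("wrist10.png",s["image"]);gap(s);fit(s)
E
```

```text
rail X edges near tile [0.0714 0.0958] tile X [0.0375 0.0591 0.0811] Y [0.1024 0.1251 0.1456] TCP 0.0593 0.0878 F -0.18 -0.19 clock 14.875
deck n 30572 z 0.04462961253113011 rect [0.4682 0.1708] [0.2165 0.0877] 15.807340621948242
white n 7083 z 0.05911189652153227 [0.5253 0.1848] [0.0451 0.0442] 15.823640823364258
blue n 6383 z 0.05854190840859299
```

View pics/wrist10.png

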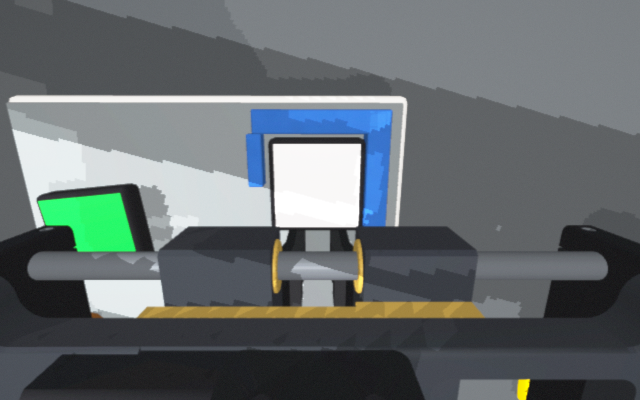

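The picture shows the tile between lip and rail with a gap of about 2 mm to the stop (rows 134–139) and no contact force yet. I'll nudge on.

Request:
carry_out([
  [0.014,0.0005,0,0,0,0,0],
  [0.014,0.001,0,0,0,0,0],
  [0.014,0.0015,0,0,0,0,0],
  [0.014,0.002,0,0,0,0,0],
  [0.014,0.0025,0,0,0,0,0],
  [0.014,0.0025,0,0,0,0,0],
])

```text
clock: 15.62
tool_pos: [0.5345, 0.1522, 0.0506]
tool_rot: [[-0.273, 0.962, 0.0], [0.962, 0.273, -0.001], [-0.001, -0.0, -1.0]]
wrist_force: [-0.0, -4.3, 1.0]
gripper_width: 0.0138
```

```bash
python3 - <<'E'
from h import *
s=snapshot("wrist");save("wrist11.png",s["image"]);gap(s);fit(s)
E
```

```text
rail X edges near tile [0.0714 0.0957] tile X [0.0374 0.059  0.081 ] Y [0.1036 0.1267 0.1475] TCP 0.0592 0.0897 F -0.52 -5.23 clock 15.675
deck n 29422 z 0.04462245054350962 rect [0.4674 0.1714] [0.2177 0.0867] 15.812737464904785
white n 7155 z 0.05913391712070202 [0.5248 0.1862] [0.045  0.0449] 15.875100135803223
blue n 6347 z 0.058540032504589466
```

The tile is on the stop (5 N, TCP stalled). I'll press briefly, back off straight, then rise for a final look.

Request:
carry_out([
  [0.014,0.001,0,0,0,0,0],
  [0.014,0.001,0,0,0,0,0],
  [0.014,-0.005,0,0,0,0,0],
  [0.014,-0.015,0,0,0,0,0],
  [0.014,-0.03,0,0,0,0,0],
  [0.014,-0.035,0,-0.03,0,0,0],
  [0.014,-0.04,0,-0.08,0,0,0],
  [0.014,-0.06,-0.02,-0.13,0,0,0],
  [0.014,-0.08,-0.05,-0.18,0,0,0],
  [0.014,-0.09,-0.06,-0.2,0,0,0],
  [0.014,-0.09,-0.06,-0.2,0,0,0],
])

```text
clock: 17.05
tool_pos: [0.5024, 0.0486, 0.2528]
tool_rot: [[-0.271, 0.962, 0.005], [0.962, 0.271, -0.0], [-0.001, 0.005, -1.0]]
wrist_force: [-0.1, -0.1, 0.2]
gripper_width: 0.014
```

```bash
python3 - <<'E'
from h import *
s=snapshot("wrist");save("wrist12.png",s["image"]);gap(s);fit(s)
for q in ("green_tile","vial","white_tile"): print(q,[(c["p"],c["xy"],onplane(s,c["xy"],.045)[0].round(4)) for c in place_of("wrist",q)[:2]])
x,y=np.array(proj(s,[.525,.186,.06])[0],int); a=s["image"][max(0,y-75):y+75,max(0,x-100):x+100]; save("v12.png",cv2.resize(a,None,fx=4,fy=4,interpolation=2))
E
```

```text
rail X edges near tile [0.0721 0.0953] tile X [0.0369 0.0601 0.2829] Y [0.0452 0.1252 0.1473] TCP -0.0004 -0.0004 F -0.17 -0.23 clock 17.1
deck n 27197 z 0.04469437371396677 rect [0.4809 0.0809] [0.1944 0.2668] 15.732904434204102
white n 1817 z 0.059087202978932274 [0.5248 0.1866] [0.0454 0.0442] 16.141942977905273
blue n 2863 z 0.058500288906527496
green_tile [(0.63, [260.8, 96.5], array([0.4144, 0.1247, 0.045 ])), (0.52, [249.3, 150.8], array([0.4151, 0.0599, 0.045 ]))]
vial [(0.67, [246.3, 149.3], array([0.4112, 0.0607, 0.045 ]))]
white_tile [(0.66, [370.3, 67.8], array([0.5274, 0.1887, 0.045 ]))]
```

View pics/v12.png

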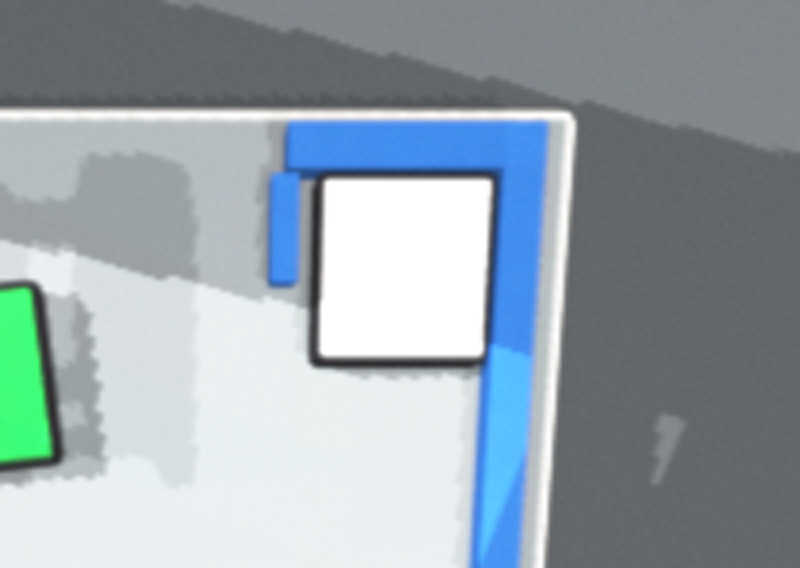

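The tile lies in the pocket, flush with rail and stop, and the window is covered. Its centre is at about (0.5248, 0.1866), against a seat point of (0.5257, 0.1863). The hand is clear, so I'll hand in.

```bash
python3 -c "
from workcell import *
print(close_job())"
```

```text
the job is handed in; nothing more can be done
None
```

The white tile is home in the pocket, covering the measuring window, and the job is handed in; the hand-in call gives no verdict.

I pushed the tile to the rail with two spread fingertips, which squared it up (about 5 N at contact, roughly 200 mm before the seat). After turning the hand 90°, I slid the tile along the rail until it met the end stop (about 5 N). Then I backed straight off and rose clear. The job took about 17 s of the 51 s allowed.

**Last checks, from the wrist camera:**
- **Position:** the tile's centre is about 1 mm from the seat point estimated from the pictures. That is close to the 2 mm accuracy of the camera calibration.
- **Squareness:** it is within about 0.3° of the reader's yaw.
- **Fit:** the tile looks flush with rail and stop, and its top is at 59 mm, so it lies flat.
- **Bystanders:** the green tile and vial are where they were at the start, within measuring error. I did not measure the bottles, jar and beaker again, but the hand stayed away from them.
- **Hand:** it is clear, about 0.2 m above the deck, and the wrist force reads about zero.

**What disagreed:**
- Before the last nudge, the position numbers said the tile was home, but the picture showed a gap of about 2 mm to the stop. I went by the picture and the missing contact force, and pushed on until it met the stop.
- The trained network twice took the orange and pink pads for the white tile. I set those finds aside because they lie off the deck.

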